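Press the drill bushing home in the drilling jig

ROBOT

A 7-joint arm with a two-finger parallel gripper is mounted at the origin on the work surface. World frame = base frame: x ahead of the robot, y to its left, z up, the work surface at z = 0. Lengths are in m, angles in rad, forces in N, time in s.
With the tool pointing down it reaches from about 0.425 to 0.8 m from the base axis. Payload 8.3 kg.
Tool frame: the origin (TCP) lies at the centre of the arm's flange, where the gripper is bolted on; the fingertips stand 173 mm ahead of it and the grasp point (between the pads) lies 155 mm ahead of it (manip.grasp_offset is the z of the grasp point in the tool frame, in m); z points along the fingers, y is the line along which they close (so a half turn about z gives the same grasp; the last joint's range is limited). The gripper opens to 85 mm and grips with 20 to 120 N. Pads are 22 mm wide; open, the fingers measure 114 mm over their backs; the gripper's body (76 mm by 85 mm) begins 54 mm behind the grasp point. The pads swing forward as they close: fully open they stand 13 mm farther back than shut.
Start: joints at [-1.243, 0.383, 0.016, 1.37, -0.006, 1.388, -0.046], TCP at [0.238, 0.578, 0.405] pointing down, gripper open.
Joint ranges: [-2.95, 2.95], [-0.25, 2.06], [-1.52, 1.56], [0.18, 2.33], [-1.44, 4.58], [0.02, 2.06], [-3.01, 3.01]. Speed limits (rad/s): [2.39, 2.39, 3.01, 3.01, 3.14, 3.14, 3.14].

INTERFACE

Orientations are given as a unit quaternion [w, x, y, z].
In Python, from bench import manip gives the robot as it stands.
- The arm moves only by the tool drive_tool, never from a script. Its argument "commands" is a list of rows, each a list of 2 entries, a list of its own where there are three numbers: the shift along the tool's x, y, z scaled (see below), then the turn, a rotation vector about the tool's x, y, z scaled (see below). In form: [[[dx, dy, dz], [rx, ry, rz]], ...]. A call has 1 to 12 rows; each row shifts and turns the commanded pose from where the row before left it, along the tool's axes as they then stand; what a row does not reach is not made up. The controller multiplies each number of a shift by 0.05 m and each number of a turn by 8 degrees. A row lasts 1/10 s, in which the tool goes at most 50 mm and 8.59 degrees, less where a joint would pass 70% of its speed; a pose out of reach is approached as far as the arm can. A call with a number of a shift or a turn outside -1 to 1 is refused whole. A call with a gripper value outside its range is refused whole. "grip" is the opening, from 0 (shut) to 1 (fully open), set as the call begins (left out, the last holds). The fingers move at their own pace and stop on an object; "squeeze" is the grip in N (left out, the last holds). Time passes only in rows, so rows that do not move let the fingers close. It gives the time, the measured TCP pose, the force, the opening and the grip force at its end, in the units of the state.
- manip.get_state(): the state, without advancing time (a new reading comes with each control period).
- manip.camera(name): name is "scene" or "top"; returns a dict with "frame" (384x512x3 uint8, red, green, blue), "range_z" (384x512 float32, m along the optical axis (not along the pixel's ray), 0 where there is no reading), "mtx" (3x3 intrinsics, pixels), "cam_to_world" (4x4, takes a point from camera to world coordinates). Camera axes: x right, y up, looking along -z (the intrinsics and any distortion apply to the point x, -y, -z); pixel columns grow to the right and rows downward; lengths in m; the calibration is good to about 2 mm. A picture is of the moment at which its call begins.
- manip.sign_off(): hands the job in; it is judged then, once.
The state is a dict: "clock": time; "joint_pos": joint angles; "joint_velocities": joint speeds; "joint_efforts": joint torques, N m; "ee_pos": TCP position; "orientation": TCP orientation; "ft_force": force on the tool from outside, world axes, zero at the start; "wrist_torque": the same for the moment, N m; "finger_gap": finger opening in m; "gripper_force": force on a finger pad.
Only numpy, scipy, OpenCV 4.12 (cv2) and the standard library are available. Lean on these libraries where they do the work, as an engineer would, in place of code of your own. Each camera call takes 0.05 s, during which the arm holds its last target. There are 200 camera calls.

TASK

Take the larger of the two loose bronze bushings from the rack and press it, head up, into the empty bore of the wooden drilling jig until its shoulder bottoms flush and firmly on the aluminium seat plate. It goes in stiffly, so push slowly and steadily and stop when you feel it bottom: bearing on the seat plate with more than 35 N bruises it. Leave the smaller bushing in the rack, then let go and back off.

Things in the scene. Friction and masses are not known exactly. Their poses are not given: they have to be found in the camera images.
- bushing: The larger loose bronze headed bushing, about 0.12 kg, head up in one of the rack's holes. Shank 20 mm diameter, 26 mm long, its lowest 3 mm tapering to 17.4 mm at the foot; above it a round head, 34 mm diameter, 18 mm high, with flat underside (the shoulder, 26 mm above the foot) and flat top (44 mm above the foot). Origin: centre of the foot's underside; z up to the head. Grip it by the head.
- small_bushing: The smaller loose bronze bushing, in the other hole of the rack: shank 16 mm, head 25 mm diameter, same heights (shoulder 26 mm, top 44 mm above the foot). Origin: centre of the foot's underside, z up. Too thin for the jig's bore; it stays in the rack.
- rack: Wooden rack block, fixed, 56 mm (x) by 150 mm (y); its top lies 32 mm above its origin and 32 to 42 mm above the table. Two upright 25 mm holes at y = -40 mm and +40 mm of its frame; the bushings hang in them, shoulders resting on its top, either bushing in either hole. Origin: on the block's axis, 32 mm below its top; z up.
- jig: Wooden drilling jig on a plywood packing board (130 by 230 mm, top 6 to 24 mm above the table), all fixed: a block 90 mm (x) by 170 mm (y) by 42 mm, a fence up to 32 mm high along its +x side. On top two aluminium seat plates: at y = +40 mm one with a bushing like the large one pressed home (head 18 mm above the plate), at y = -40 mm the empty bore. Origin: centre of the block's underside, z up.
- seat: The aluminium seat plate around the empty bore: 58 mm square, 4 mm thick, with a 21 mm hole, on a stiff gasket on the jig (it gives under 0.5 mm). Origin: centre of its underside, on the bore's axis, 42 mm above the jig's origin; z up. It is bruised if the bushing, in the bore or beside it, bears on it with more than 35 N.
- bore_mouth (a point): Centre of the empty bore's mouth, level with the seat plate's top, 46 mm above the jig's origin; z up. It runs through the jig. From 8 mm below the mouth four sprung ribs stick into it and grip the shank: the bushing slides in about 8 mm freely, then drags with 5 N rising to 10 to 20 N (more if pushed fast) until the shoulder meets the plate, where force rises steeply. It does not spring back.
There are look-alikes about, which are no part of the job. What is shaped like the bushing but black, blue or turquoise is not meant.

How it is judged:
On the way, in this order (a step that is already met when the one before it is completed fails the run):
1. the bushing's foot is in the mouth of the empty bore, not yet home (horizontal distance between bushing and bore_mouth below 0.003 m and z of bushing in the frame of bore_mouth below -0.004 m).
2. the bushing is pressed home: shoulder within 1.5 mm of the seat plate and bearing on it with at least 5 N (horizontal distance between bushing and bore_mouth below 0.003 m and z of bushing in the frame of bore_mouth below -0.0245 m and contact force between bushing and seat above 5 N), for 0.05 s.
At the end, for the whole second after the job is handed in: The larger bushing stands in the jig's empty bore, head up, within 3 mm of the bore's axis and 0.06 rad of upright, its shoulder within 1.5 mm of the seat plate's top, released and at rest; the smaller bushing is within 20 mm of where it was (horizontal distance between bushing and bore_mouth below 0.003 m and z of bushing in the frame of bore_mouth below -0.0245 m and angle between bushing's own z axis and vertical below 0.06 rad and linear speed of bushing below 0.01 m/s and distance of small_bushing from where it was at the start of the episode below 0.02 m); the robot touches nothing.
It fails at once if the bushing bears on the seat plate with more than 35 N (contact force between bushing and seat above 35 N).
It fails at once if the smaller bushing is moved more than 20 mm (distance of small_bushing from where it was at the start of the episode above 0.02 m).
It also fails if it takes over 72 s, if anything falls off the work surface, if the arm or the gripper's body presses on something with over 40 N, if the wrist force passes 120 N, or if a joint passes its speed limit or range.

## Working session

There is one attempt and no reset: what is moved stays moved. The work goes in short steps, Python scripts to look and compute and a tool call to move; the robot and the scene stay as the last step left them, time stands still between calls to the robot, and variables do not carry over. Pictures are saved under pics/ and viewed, at most 10 in all, crops included, and the job is handed in when it is done.

Besides the shell and the picture viewer there is one more tool, called after ">>>" by a JSON object that holds its "op" and its "data". drive_tool: Moves the arm, as the interface text tells. Its arguments: {"type":"object","properties":{"commands":{"type":"array","items":{"type":"array"}},"grip":{"type":"number"},"squeeze":{"type":"number"}},"required":["commands"]}

```bash
mkdir -p pics; python3 - <<'E'
from bench import manip
import cv2,numpy as np
for n in("top","scene"):
    c=manip.camera(n); np.savez(f"pics/{n}0.npz",**c)
    cv2.imwrite(f"pics/{n}0.png",c["frame"][:,:,::-1])
    print(n,c["mtx"].tolist(),c["cam_to_world"].round(3).tolist(),[k for k in c])
s=manip.get_state();print(s,manip.grasp_offset)
E
```

```text
top [[478.342443849715, 0.0, 258.0930779737408], [0.0, 478.342443849715, 187.9013591423371], [0.0, 0.0, 1.0]] [[0.021, 0.998, -0.058, 0.443], [-1.0, 0.022, 0.017, -0.057], [0.018, 0.057, 0.998, 0.958], [0.0, 0.0, 0.0, 1.0]] ['frame', 'range_z', 'mtx', 'cam_to_world']
scene [[353.285176634842, 0.0, 259.74873056633766], [0.0, 353.285176634842, 192.56699574194178], [0.0, 0.0, 1.0]] [[0.734, -0.549, 0.4, 0.758], [0.679, 0.589, -0.438, -0.359], [0.005, 0.593, 0.805, 0.599], [0.0, 0.0, 0.0, 1.0]] ['frame', 'range_z', 'mtx', 'cam_to_world']
{'clock': 0.1, 'joint_pos': array([-1.2429188 ,  0.38418108,  0.0163832 ,  1.37107247, -0.00632179,
        1.38816361, -0.04652271]), 'joint_velocities': array([-3.25118407e-05, -1.62691976e-03, -4.23374098e-05, -2.51545490e-03,
       -1.57028529e-03,  5.16344690e-04,  8.65317463e-05]), 'joint_efforts': array([ 2.54766637e-03, -6.29129362e+01,  8.47121570e-01, -3.72754991e+01,
        1.65853940e-02,  1.03388741e-02, -2.32163217e-05]), 'ee_pos': array([0.23797321, 0.5777658 , 0.4037512 ]), 'orientation': array([-1.68365680e-04,  1.94133611e-01,  9.80974695e-01, -8.71851890e-04]), 'ft_force': array([-1.23252366, -0.58248164,  0.39643605]), 'wrist_torque': array([-0.01648117,  0.00190793, -0.03745447]), 'gripper_force': 0.0, 'finger_gap': 0.08534236624892778} 0.1547
```

View pics/top0.png

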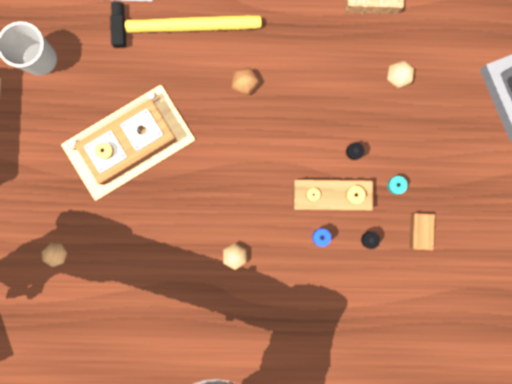

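View pics/scene0.png

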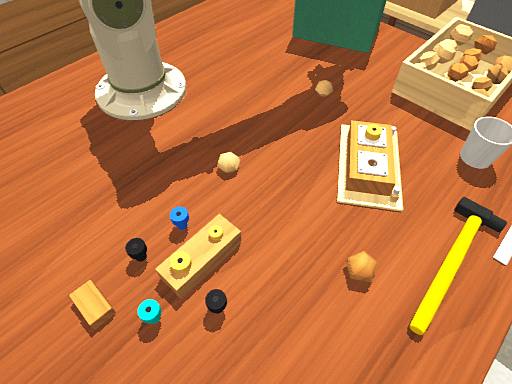

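Top view: the rack is at (334,195). It holds two yellow bronze bushings, one at (314,195) with the smaller head and one at (356,195) with the larger head. Black (355,150) and (371,240), blue (322,238) and turquoise (398,185) are decoys. The jig's pressed bushing is at (105,150) and the empty bore at (141,129). The target is the one at (356,195); I'll confirm it in a crop and measure it.

```bash
cat >h.py <<'E'
import cv2,numpy as np
def world(c):
    z=c["range_z"];v,u=np.indices(z.shape);m=c["mtx"]
    p=np.stack([(u-m[0,2])/m[0,0]*z,-(v-m[1,2])/m[1,1]*z,-z],-1)
    T=c["cam_to_world"];return p@T[:3,:3].T+T[:3,3]
def ray(c,u,v,h):
    m=c["mtx"];T=c["cam_to_world"];d=T[:3,:3]@[(u-m[0,2])/m[0,0],-(v-m[1,2])/m[1,1],-1]
    return T[:3,3]+d*(h-T[2,3])/d[2]
E
python3 - <<'E'
from h import *
for n,boxes in(("top",dict(big=(340,180,374,212),small=(302,182,326,208),done=(90,135,118,165))),("scene",dict(big=(164,245,198,280),small=(203,220,228,245),done=(362,118,388,140)))):
    c=dict(np.load(f"pics/{n}0.npz"));W=world(c);f=c["frame"];hsv=cv2.cvtColor(f,cv2.COLOR_RGB2HSV)
    for k,(a,b,e,d) in boxes.items():
        w=W[b:d,a:e].reshape(-1,3);h=hsv[b:d,a:e].reshape(-1,3)
        zt=np.percentile(w[:,2],97)
        s=w[(abs(w[:,2]-zt)<.006)]
        r,_=cv2.minEnclosingCircle(s[:,:2].astype(np.float32)*1000),0
        print(n,k,"top z",zt.round(4),"mean",s[:,:2].mean(0).round(4),"circ",np.round(r[0],1),"n",len(s))
    # seat plates: white low saturation
    a,b,e,d=(62,85,195,200) if n=="top" else (335,115,405,210)
    m=((hsv[...,1]<60)&(hsv[...,2]>150)).astype(np.uint8);mm=np.zeros_like(m);mm[b:d,a:e]=m[b:d,a:e]
    nn,l,st,ce=cv2.connectedComponentsWithStats(mm)
    for i in range(1,nn):
        if st[i,4]>60:
            pts=np.argwhere(l==i)[:,::-1].astype(np.float32);q=cv2.minAreaRect(pts)
            zz=np.median(W[l==i][:,2]);print(n,"plate",q,"z",zz.round(4),"ctr",ray(c,*q[0],zz).round(4),"corners",[ray(c,*x,zz)[:2].round(4).tolist() for x in cv2.boxPoints(q)])
c=dict(np.load("pics/top0.npz"));W=world(c)
for k,(u,v) in dict(rackmid=(335,195),table=(334,300),board=(98,190),jig=(150,112)).items(): print(k,W[v,u].round(4))
f=c["frame"][:,:,::-1]
A=cv2.resize(f[140:250,280:420],None,fx=5,fy=5,interpolation=cv2.INTER_CUBIC)
cv2.imwrite("pics/crop1.png",A)
cv2.imwrite("pics/crop2.png",cv2.resize(f[80:205,55:200],None,fx=4.8,fy=4.8,interpolation=cv2.INTER_CUBIC))
E
```

```text
top big top z 0.059 mean [ 0.487  -0.2575] circ [ 486.7 -257.7] n 247
top small top z 0.0526 mean [ 0.4859 -0.1779] circ [ 486.4 -178.3] n 134
top done top z 0.0709 mean [0.5587 0.2181] circ [558.5 218.8] n 266
top plate ((127.48321533203125, 141.7958984375), (65.17755126953125, 116.3121566772461), 58.73627471923828) z 0.0054 ctr [0.5839 0.1894 0.0054] corners [[0.5761, 0.3212], [0.7031, 0.1281], [0.5918, 0.0569], [0.4667, 0.2498]]
top plate ((141.07211303710938, 129.1934356689453), (32.553009033203125, 32.79594039916992), 58.24052047729492) z 0.0508 ctr [0.602  0.1528 0.0508] corners [[0.6109, 0.1959], [0.6455, 0.1441], [0.593, 0.1098], [0.5587, 0.1615]]
top plate ((104.86766052246094, 151.2794189453125), (32.58473205566406, 33.09922790527344), 59.03623962402344) z 0.0512 ctr [0.558  0.2196 0.0512] corners [[0.5674, 0.2626], [0.6013, 0.2103], [0.5486, 0.1766], [0.515, 0.2288]]
scene big top z 0.0608 mean [ 0.4883 -0.2592] circ [ 487.5 -258.1] n 315
scene small top z 0.0548 mean [ 0.4872 -0.1795] circ [ 486.5 -178.7] n 144
scene done top z 0.0731 mean [0.5602 0.2162] circ [560.7 218.2] n 152
scene plate ((371.6490783691406, 166.86692810058594), (65.3670654296875, 80.92706298828125), 3.2397000789642334) z 0.0079 ctr [0.597  0.1816 0.0079] corners [[0.6007, 0.045], [0.4704, 0.2471], [0.5926, 0.3438], [0.7021, 0.1272]]
scene plate ((371.9248962402344, 135.6382293701172), (30.14504051208496, 19.746171951293945), 6.709836959838867) z 0.0538 ctr [0.5616 0.2169 0.0538] corners [[0.5495, 0.1725], [0.5192, 0.2273], [0.5742, 0.2632], [0.6018, 0.2072]]
scene plate ((372.4000244140625, 162.80001831054688), (31.75288963317871, 22.078182220458984), 7.125016689300537) z 0.0537 ctr [0.6047 0.1501 0.0537] corners [[0.5924, 0.1061], [0.563, 0.1605], [0.6175, 0.196], [0.6441, 0.1403]]
rackmid [ 0.4853 -0.2214  0.0382]
table [ 0.2784 -0.2287  0.0003]
board [0.4864 0.2443 0.0046]
jig [0.6361 0.1376 0.0481]
```

View pics/crop1.png

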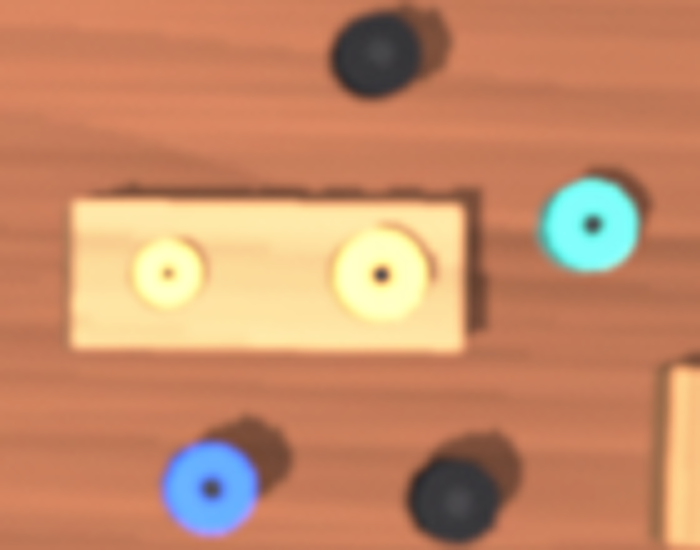

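View pics/crop2.png

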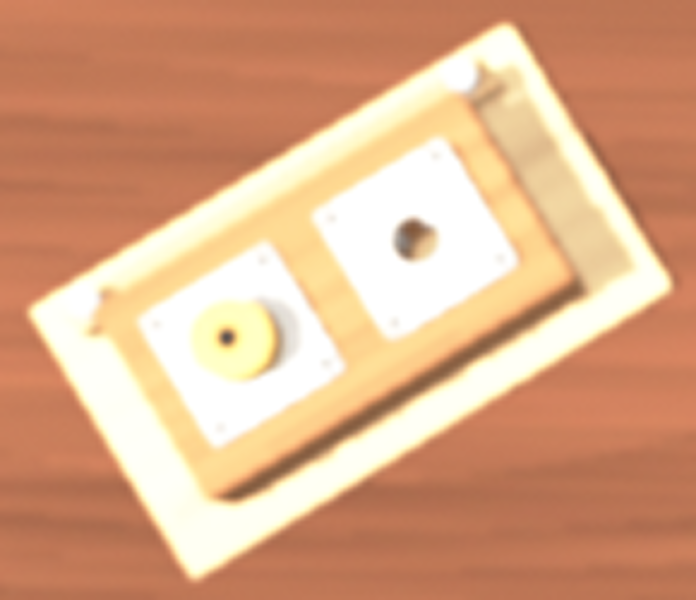

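Crop 1 confirms it: at (380,273) is the larger bronze head and at (168,273) the smaller one. Only these two sit in the rack, and the coloured ones stand outside it. Crop 2 shows the bore at (415,240). Next I'll refine the heights while turning the tool so its fingers close along the jig's y axis.

>>> {"op": "drive_tool", "data": {"commands": [[[0, 0, 0], [0, 0, 1]], [[0, 0, 0], [0, 0, 1]], [[0, 0, 0], [0, 0, 1]], [[0, 0, 0], [0, 0, 1]], [[0, 0, 0], [0, 0, 1]], [[0, 0, 0], [0, 0, 1]], [[0, 0, 0], [0, 0, 1]], [[0, 0, 0], [0, 0, 1]], [[0, 0, 0], [0, 0, 1]], [[0, 0, 0], [0, 0, 1]], [[0, 0, 0], [0, 0, 1]], [[0, 0, 0], [0, 0, 1]]], "grip": 0.75}}

```text
clock: 1.3
ee_pos: [0.2379, 0.5778, 0.4041]
orientation: [0.0, 0.86, 0.51, -0.0]
ft_force: [0.3, 0.2, 0.9]
finger_gap: 0.064
gripper_force: 0.0
```

>>> {"op": "drive_tool", "data": {"commands": [[[0, 0, 0], [0, 0, 1]], [[0, 0, 0], [0, 0, 1]], [[0, 0, 0], [0, 0, 1]], [[0, 0, 0], [0, 0, 0.5]], [[0, 0, 0], [0, 0, 0]], [[0, 0, 0], [0, 0, 0]]]}}

```text
clock: 1.9
ee_pos: [0.2379, 0.5779, 0.4043]
orientation: [0.0, 0.957, 0.29, -0.0]
ft_force: [0.1, 1.0, -0.2]
finger_gap: 0.0639
gripper_force: 0.0
```

```bash
cat >>h.py <<'E'
from scipy.spatial.transform import Rotation as Ro
def togo(target):
    from bench import manip
    s=manip.get_state();R=Ro.from_quat(np.roll(s["orientation"],-1)).as_matrix()
    print("t",round(s["clock"],2),"pos",s["ee_pos"].round(4),"yaw_y",np.degrees(np.arctan2(R[1,1],R[0,1])).round(2),"z",R[:,2].round(4),"F",s["ft_force"].round(1),"gap",round(s["finger_gap"],4),"gf",round(s["gripper_force"],1))
    d=R.T@(np.array(target)-s["ee_pos"]);print("shift mm",(d*1e3).round(1),"units",(d/.05).round(3));return R
E
python3 - <<'E'
from h import *
P=dict(big=(.487,-.2577),small=(.4862,-.1783),done=(.5595,.2183),rack=(.486,-.218),plate=None,jigblk=None)
for n in("top","scene"):
    c=dict(np.load(f"pics/{n}0.npz"));W=world(c).reshape(-1,3)
    def med(x,y,r0,r1,lo=-.01,hi=.1):
        d=np.hypot(W[:,0]-x,W[:,1]-y);s=W[(d<r1)&(d>=r0)&(W[:,2]>lo)&(W[:,2]<hi)][:,2];return s.mean().round(4),s.std().round(4),len(s)
    for k in("big","small","done","rack"): print(n,k,med(*P[k],.003,.009))
    print("plate",med(.603,.152,.014,.026),"table",med(.4,-.218,0,.03),med(.52,.05,0,.03))
    ex=np.array([.834,.552]);ey=np.array([-.552,.834]);o=(np.array([.603,.152])+np.array([.5595,.2183]))/2
    d=W[:,:2]-o;a=d@ex;b=d@ey
    for lo in range(-64,66,8):
        s=(abs(b)<.085)&(a*1e3>=lo)&(a*1e3<lo+8);print(lo,np.percentile(W[s][:,2],[50,95]).round(3) if s.any() else '',end=' ')
    print()
togo([.5,.3,.40])
E
```

```text
top big (np.float64(0.0567), np.float64(0.0015), 60)
top small (np.float64(0.0511), np.float64(0.0016), 65)
top done (np.float64(0.0694), np.float64(0.0013), 66)
top rack (np.float64(0.0391), np.float64(0.0015), 62)
plate (np.float64(0.0512), np.float64(0.0016), 414) table (np.float64(0.0116), np.float64(0.0198), 650) (np.float64(-0.0011), np.float64(0.0017), 696)
-64 [0.003 0.007] -56 [0.005 0.008] -48 [0.033 0.049] -40 [0.047 0.05 ] -32 [0.049 0.053] -24 [0.05  0.054] -16 [0.051 0.069] -8 [0.051 0.07 ] 0 [0.05 0.07] 8 [0.05  0.069] 16 [0.05  0.053] 24 [0.049 0.053] 32 [0.047 0.05 ] 40 [0.047 0.05 ] 48 [0.026 0.034] 56 [0.024 0.027] 64 [0.005 0.008] 
scene big (np.float64(0.0598), np.float64(0.0009), 75)
scene small (np.float64(0.0536), np.float64(0.001), 65)
scene done (np.float64(0.072), np.float64(0.0009), 33)
scene rack (np.float64(0.0417), np.float64(0.001), 66)
plate (np.float64(0.0538), np.float64(0.0009), 269) table (np.float64(0.014), np.float64(0.0188), 792) (np.float64(0.0017), np.float64(0.001), 492)
-64 [0.006 0.009] -56 [0.008 0.009] -48 [0.037 0.051] -40 [0.05  0.051] -32 [0.051 0.055] -24 [0.053 0.055] -16 [0.053 0.072] -8 [0.053 0.072] 0 [0.053 0.073] 8 [0.053 0.072] 16 [0.053 0.055] 24 [0.051 0.055] 32 [0.05  0.051] 40 [0.049 0.051] 48 [0.028 0.039] 56 [0.027 0.03 ] 64 [0.008 0.009] 
t 1.9 pos [0.2379 0.5779 0.4043] yaw_y -56.25 z [-3.e-04 -7.e-04 -1.e+00] F [ 0.1  1.  -0.2] gap 0.0639 gf 0.0
shift mm [ 63.5 376.6   4.5] units [1.271 7.533 0.089]
```

>>> {"op": "drive_tool", "data": {"commands": [[[0.16, 0.94, 0], [0, 0, 0]], [[0.16, 0.94, 0], [0, 0, 0]], [[0.16, 0.94, 0], [0, 0, 0]], [[0.16, 0.94, 0], [0, 0, 0]], [[0.16, 0.94, 0], [0, 0, 0]], [[0.16, 0.94, 0], [0, 0, 0]], [[0.16, 0.94, 0], [0, 0, 0]], [[0.16, 0.94, 0], [0, 0, 0]], [[0, 0, 0], [0, 0, 0]]]}}

```text
clock: 2.8
ee_pos: [0.5041, 0.2925, 0.4052]
orientation: [0.002, 0.959, 0.284, 0.001]
ft_force: [-0.2, -0.1, 0.1]
finger_gap: 0.0641
gripper_force: 0.0
```

```bash
python3 -c "
from h import *
togo([.4872,-.2580,.30])"
```

```text
t 2.8 pos [0.5041 0.2925 0.4052] yaw_y -56.96 z [ 0.0029 -0.0029 -1.    ] F [-0.2 -0.1  0.1] gap 0.0641 gf 0.0
shift mm [-314.4  451.9  106.8] units [-6.288  9.037  2.135]
```

>>> {"op": "drive_tool", "data": {"commands": [[[-0.524, 0.753, 0.178], [0, 0, 0]], [[-0.524, 0.753, 0.178], [0, 0, 0]], [[-0.524, 0.753, 0.178], [0, 0, 0]], [[-0.524, 0.753, 0.178], [0, 0, 0]], [[-0.524, 0.753, 0.178], [0, 0, 0]], [[-0.524, 0.753, 0.178], [0, 0, 0]], [[-0.524, 0.753, 0.178], [0, 0, 0]], [[-0.524, 0.753, 0.178], [0, 0, 0]], [[-0.524, 0.753, 0.178], [0, 0, 0]], [[-0.524, 0.753, 0.178], [0, 0, 0]], [[-0.524, 0.753, 0.178], [0, 0, 0]], [[-0.524, 0.753, 0.178], [0, 0, 0]]]}}

```text
clock: 4.0
ee_pos: [0.4876, -0.2515, 0.2976]
orientation: [-0.0, 0.957, 0.291, 0.0]
ft_force: [1.0, 0.7, 0.6]
finger_gap: 0.064
gripper_force: 0.0
```

>>> {"op": "drive_tool", "data": {"commands": [[[0, 0, 0], [0, 0, 0]], [[0, 0, 0], [0, 0, 0]], [[0, 0, 0], [0, 0, 0]]]}}

```text
clock: 4.3
ee_pos: [0.4882, -0.249, 0.2978]
orientation: [-0.0, 0.957, 0.29, 0.0]
ft_force: [-1.1, -0.3, -1.1]
finger_gap: 0.064
gripper_force: 0.0
```

```bash
python3 -c "
from h import *
R=togo([.4872,-.2580,.24])
D=Ro.from_euler('z',np.arctan2(.552,.834)).as_matrix()@np.diag([1,-1,-1])
print('turn units',(np.degrees(Ro.from_matrix(R.T@D).as_rotvec())/8).round(3))"
```

```text
t 4.3 pos [ 0.4882 -0.249   0.2978] yaw_y -56.25 z [-1.e-04  8.e-04 -1.e+00] F [-1.1 -0.3 -1.1] gap 0.064 gf 0.0
shift mm [-5.9  7.  57.8] units [-0.117  0.14   1.156]
turn units [-0.005 -0.003  0.031]
```

>>> {"op": "drive_tool", "data": {"commands": [[[-0.06, 0.07, 0.4], [0, 0, 0]], [[-0.06, 0.07, 0.4], [0, 0, 0]], [[0, 0, 0.36], [0, 0, 0.03]], [[0, 0, 0], [0, 0, 0]], [[0, 0, 0], [0, 0, 0]], [[0, 0, 0], [0, 0, 0]]]}}

```text
clock: 4.9
ee_pos: [0.4874, -0.2587, 0.2411]
orientation: [0.0, 0.958, 0.288, 0.001]
ft_force: [-0.2, 0.4, -0.3]
finger_gap: 0.0638
gripper_force: 0.0
```

```bash
python3 -c "
from h import *
togo([.4872,-.2580,.216])"
```

```text
t 4.9 pos [ 0.4874 -0.2587  0.2411] yaw_y -56.53 z [ 1.7e-03 -2.0e-04 -1.0e+00] F [-0.2  0.4 -0.3] gap 0.0638 gf 0.0
shift mm [ 0.2 -0.7 25.1] units [ 0.004 -0.014  0.502]
```

>>> {"op": "drive_tool", "data": {"commands": [[[0, 0, 0.25], [0, 0, 0]], [[0, 0, 0.15], [0, 0, 0]], [[0, 0, 0.1], [0, 0, 0]], [[0, 0, 0], [0, 0, 0]], [[0, 0, 0], [0, 0, 0]]]}}

```text
clock: 5.4
ee_pos: [0.4865, -0.2594, 0.2147]
orientation: [-0.0, 0.958, 0.287, -0.0]
ft_force: [1.0, -0.7, -0.9]
finger_gap: 0.0643
gripper_force: 0.0
```

>>> {"op": "drive_tool", "data": {"commands": [[[0, 0, 0], [0, 0, 0]], [[0, 0, 0], [0, 0, 0]], [[0, 0, 0], [0, 0, 0]], [[0, 0, 0], [0, 0, 0]], [[0, 0, 0], [0, 0, 0]], [[0, 0, 0], [0, 0, 0]], [[0, 0, 0], [0, 0, 0]], [[0, 0, 0], [0, 0, 0]]], "grip": 0.25, "squeeze": 70}}

```text
clock: 6.2
ee_pos: [0.4868, -0.2595, 0.2156]
orientation: [0.0, 0.958, 0.287, 0.0]
ft_force: [-2.0, 0.5, 6.1]
finger_gap: 0.0313
gripper_force: 68.9
```

>>> {"op": "drive_tool", "data": {"commands": [[[0, 0, -0.1], [0, 0, 0]], [[0, 0, -0.3], [0, 0, 0]], [[0, 0, -0.6], [0, 0, 0]], [[0, 0, -0.6], [0, 0, 0]], [[0, 0, -0.4], [0, 0, 0]], [[0, 0, 0], [0, 0, 0]], [[0, 0, 0], [0, 0, 0]]]}}

```text
clock: 6.9
ee_pos: [0.4866, -0.2592, 0.3155]
orientation: [0.0, 0.958, 0.287, 0.001]
ft_force: [-0.3, 0.6, -1.3]
finger_gap: 0.0315
gripper_force: 69.5
```

```bash
python3 - <<'E'
from h import *
from bench import manip
togo([.56,.06,.34])
c=manip.camera("scene");cv2.imwrite("pics/s1.png",cv2.resize(c["frame"][150:320,110:290,::-1],None,fx=3,fy=3))
E
```

```text
t 6.9 pos [ 0.4866 -0.2592  0.3155] yaw_y -56.62 z [ 0.0012  0.     -1.    ] F [-0.3  0.6 -1.3] gap 0.0315 gf 69.5
shift mm [ 237.  -226.2  -24.4] units [ 4.739 -4.524 -0.488]
```

View pics/s1.png

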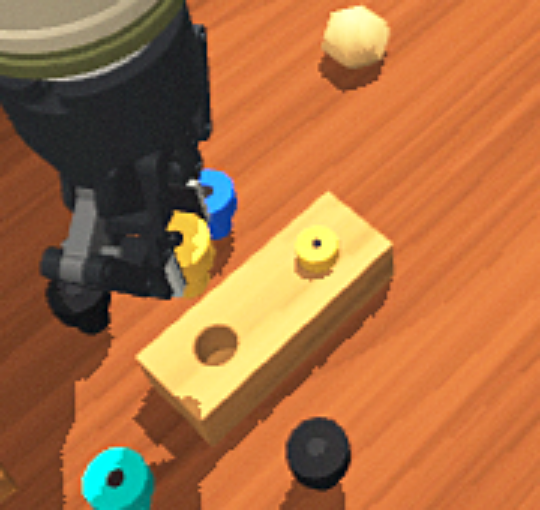

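The picture shows the larger bushing held at (190,245), the empty hole at (215,345), and the small bushing undisturbed at (317,245). Now over to the jig.

>>> {"op": "drive_tool", "data": {"commands": [[[0.5, -0.5, -0.1], [0, 0, 0]], [[0.6, -0.57, -0.1], [0, 0, 0]], [[0.6, -0.57, -0.1], [0, 0, 0]], [[0.6, -0.57, -0.1], [0, 0, 0]], [[0.6, -0.57, -0.1], [0, 0, 0]], [[0.6, -0.57, 0], [0, 0, 0]], [[0.6, -0.57, 0], [0, 0, 0]], [[0.5, -0.5, 0], [0, 0, 0]], [[0, 0, 0], [0, 0, 0]]]}}

```text
clock: 7.85
ee_pos: [0.5572, 0.0589, 0.3379]
orientation: [-0.001, 0.957, 0.292, -0.001]
ft_force: [-0.1, 0.5, -0.4]
finger_gap: 0.0313
gripper_force: 69.6
```

```bash
python3 - <<'E'
from h import *
togo([.6025,.1510,.275])
E
```

```text
t 7.85 pos [0.5572 0.0589 0.3379] yaw_y -56.08 z [-0.003   0.0012 -1.    ] F [-0.1  0.5 -0.4] gap 0.0313 gf 69.6
shift mm [ 89.1 -51.   62.9] units [ 1.782 -1.02   1.258]
```

>>> {"op": "drive_tool", "data": {"commands": [[[0.45, -0.26, 0.2], [0, 0, 0]], [[0.45, -0.26, 0.3], [0, 0, 0]], [[0.45, -0.25, 0.4], [0, 0, 0]], [[0.4, -0.25, 0.35], [0, 0, 0]], [[0, 0, 0], [0, 0, 0]], [[0, 0, 0], [0, 0, 0]], [[0, 0, 0], [0, 0, 0]]]}}

```text
clock: 8.55
ee_pos: [0.6021, 0.1409, 0.2775]
orientation: [0.0, 0.958, 0.286, -0.0]
ft_force: [-0.1, -0.1, -0.9]
finger_gap: 0.0314
gripper_force: 69.6
```

```bash
python3 - <<'E'
from h import *
from bench import manip
togo([.6025,.1510,.265])
for n,(a,b,e,d) in dict(scene=(310,90,430,220)).items():
    c=manip.camera(n);np.savez(f"pics/{n}1.npz",**c)
    cv2.imwrite(f"pics/{n}1.png",cv2.resize(c["frame"][b:d,a:e,::-1],None,fx=4.5,fy=4.5,interpolation=cv2.INTER_CUBIC))
E
```

```text
t 8.55 pos [0.6021 0.1409 0.2775] yaw_y -56.74 z [-2.e-04 -1.e-03 -1.e+00] F [-0.1 -0.1 -0.9] gap 0.0314 gf 69.6
shift mm [ 5.9 -8.3 12.5] units [ 0.117 -0.165  0.249]
```

View pics/scene1.png

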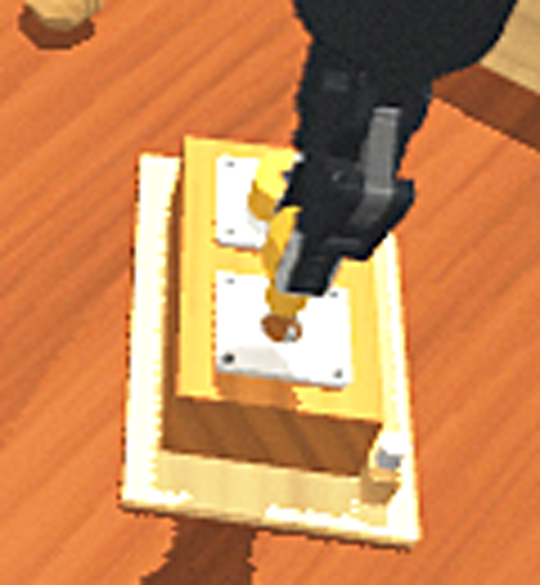

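The shank shows at crop (287,300), just above the bore at (281,327). I'll fit the shank from the depth points.

```bash
python3 - <<'E'
from h import *
from scipy.optimize import least_squares
c=dict(np.load("pics/scene1.npz"));W=world(c);hsv=cv2.cvtColor(c["frame"],cv2.COLOR_RGB2HSV)
y=(hsv[...,0]>12)&(hsv[...,0]<35)&(hsv[...,1]>120)
g=y&(np.hypot(W[...,0]-.602,W[...,1]-.141)<.025)&(W[...,2]>.07)&(W[...,2]<.14)
for v,u in np.argwhere(g): print((u,v),(W[v,u]*1e3).round(0).astype(int).tolist(),end=' ')
print()
for lo,hi,r in((.079,.1,.010),(.106,.118,.017)):
    s=W[g&(W[...,2]>lo)&(W[...,2]<hi)]
    if len(s)>8:
        f=least_squares(lambda p:np.hypot(s[:,0]-p[0],s[:,1]-p[1])-r,[.602,.141],loss='soft_l1',f_scale=.001)
        print(lo,len(s),f.x.round(4),np.std(f.fun).round(4))
# plate re-measured in this frame by outline of white
E
```

```text
(np.int64(373), np.int64(131)) [584, 147, 132] (np.int64(372), np.int64(132)) [581, 153, 122] (np.int64(373), np.int64(132)) [585, 148, 128] (np.int64(372), np.int64(136)) [585, 150, 116] (np.int64(373), np.int64(136)) [588, 145, 122] (np.int64(374), np.int64(136)) [589, 148, 121] (np.int64(375), np.int64(136)) [591, 147, 123] (np.int64(371), np.int64(137)) [587, 142, 121] (np.int64(372), np.int64(137)) [588, 142, 122] (np.int64(373), np.int64(137)) [590, 144, 122] (np.int64(374), np.int64(137)) [591, 145, 122] (np.int64(370), np.int64(138)) [587, 138, 121] (np.int64(371), np.int64(138)) [589, 138, 123] (np.int64(372), np.int64(138)) [589, 141, 120] (np.int64(373), np.int64(138)) [590, 143, 120] (np.int64(374), np.int64(138)) [593, 141, 123] (np.int64(370), np.int64(139)) [588, 135, 122] (np.int64(371), np.int64(139)) [590, 137, 121] (np.int64(372), np.int64(139)) [591, 138, 121] (np.int64(373), np.int64(139)) [593, 138, 122] (np.int64(374), np.int64(139)) [593, 141, 121] (np.int64(370), np.int64(140)) [589, 133, 121] (np.int64(371), np.int64(140)) [591, 134, 121] (np.int64(372), np.
[... 3812 characters left out ...]
4(372), np.int64(158)) [606, 131, 85] (np.int64(373), np.int64(158)) [608, 133, 85] (np.int64(374), np.int64(158)) [609, 134, 85] (np.int64(375), np.int64(158)) [611, 135, 85] (np.int64(376), np.int64(158)) [612, 136, 85] (np.int64(377), np.int64(158)) [613, 139, 83] (np.int64(371), np.int64(159)) [605, 133, 79] (np.int64(372), np.int64(159)) [607, 131, 83] (np.int64(373), np.int64(159)) [608, 132, 83] (np.int64(374), np.int64(159)) [610, 134, 82] (np.int64(375), np.int64(159)) [611, 135, 82] (np.int64(372), np.int64(160)) [607, 133, 78] (np.int64(373), np.int64(160)) [609, 134, 79] (np.int64(374), np.int64(160)) [610, 137, 77] 
0.079 42 [0.6029 0.1411] 0.0007
0.106 24 [0.6023 0.1418] 0.0007
```

```bash
python3 - <<'E'
from h import *
for n,(u0,v0),z in(("scene",(372,163),.0537),("top",(141,129),.0512)):
    c=dict(np.load(f"pics/{n}0.npz"));f=c["frame"].astype(float)
    s=f[v0-9:v0+10,u0-9:u0+10].min(-1)   # blue/min channel, white plate high
    w=np.clip((np.percentile(s,80)-s)/np.percentile(s,80),0,1)
    w[w<.12]=0
    m=cv2.connectedComponentsWithStats((w>0).astype(np.uint8));l=m[1];k=l[9,9] or l[8,9] or l[10,9];hard=(w>.3)&(l==k)
    yy,xx=np.nonzero(hard);q=cv2.minEnclosingCircle(np.c_[xx,yy].astype(np.float32))
    print(n,"n",hard.sum(),"cent",xx.mean()+u0-9,yy.mean()+v0-9,ray(c,xx.mean()+u0-9,yy.mean()+v0-9,z).round(4),"box",xx.min()+u0-9,xx.max()+u0-9,yy.min()+v0-9,yy.max()+v0-9)
    mid=((xx.min()+xx.max())/2+u0-9,(yy.min()+yy.max())/2+v0-9);print(ray(c,*mid,z).round(4))
E
```

```text
scene n 50 cent 372.02 162.32 [0.6034 0.1507 0.0537] box 368 376 159 165
[0.6029 0.1515 0.0537]
top n 57 cent 140.9298245614035 129.42105263157896 [0.6015 0.153  0.0512] box 137 145 125 133
[0.6023 0.1529 0.0512]
```

>>> {"op": "drive_tool", "data": {"commands": [[[0.06, -0.08, 0], [0, 0, 0]], [[0.06, -0.08, 0], [0, 0, 0]], [[0, 0, 0.2], [0, 0, 0]], [[0, 0, 0.15], [0, 0, 0]], [[0, 0, 0.03], [0, 0, 0]], [[0, 0, 0], [0, 0, 0]], [[0, 0, 0], [0, 0, 0]]]}}

```text
clock: 9.3
ee_pos: [0.6028, 0.1523, 0.2584]
orientation: [0.0, 0.958, 0.287, -0.0]
ft_force: [0.2, -0.5, -0.6]
finger_gap: 0.0313
gripper_force: 69.6
```

```bash
python3 - <<'E'
from h import *
togo([.6027,.1509,.254])
E
```

```text
t 9.3 pos [0.6028 0.1523 0.2584] yaw_y -56.65 z [-1.e-04 -3.e-04 -1.e+00] F [ 0.2 -0.5 -0.6] gap 0.0313 gf 69.6
shift mm [-0.9  1.1  4.4] units [-0.017  0.021  0.087]
```

>>> {"op": "drive_tool", "data": {"commands": [[[0, 0, 0], [0, 0, 0]], [[0, 0, 0], [0, 0, 0]]]}}

```text
clock: 9.5
ee_pos: [0.6029, 0.1524, 0.2587]
orientation: [-0.0, 0.958, 0.287, 0.0]
ft_force: [-0.3, 0.2, -1.9]
finger_gap: 0.0314
gripper_force: 69.6
```

```bash
python3 - <<'E'
from h import *
from bench import manip
togo([.6027,.1509,.254])
from scipy.optimize import least_squares
c=manip.camera("scene");W=world(c);hsv=cv2.cvtColor(c["frame"],cv2.COLOR_RGB2HSV)
y=(hsv[...,0]>12)&(hsv[...,0]<35)&(hsv[...,1]>120)
g=y&(np.hypot(W[...,0]-.603,W[...,1]-.151)<.025)
for lo,hi,r in((.061,.081,.010),(.086,.099,.017)):
    s=W[g&(W[...,2]>lo)&(W[...,2]<hi)]
    f=least_squares(lambda p:np.hypot(s[:,0]-p[0],s[:,1]-p[1])-r,[.603,.151],loss='soft_l1',f_scale=.001)
    print(lo,len(s),f.x.round(4),np.std(f.fun).round(4))
togo([.6027,.1509,.254])
E
```

```text
t 9.5 pos [0.6029 0.1524 0.2587] yaw_y -56.63 z [ 4.e-04  1.e-04 -1.e+00] F [-0.3  0.2 -1.9] gap 0.0314 gf 69.6
shift mm [-1.   1.2  4.7] units [-0.02   0.024  0.094]
0.061 39 [0.6036 0.153 ] 0.0008
0.086 24 [0.6047 0.1523] 0.0017
t 9.55 pos [0.6029 0.1525 0.2586] yaw_y -56.63 z [ 4.e-04  2.e-04 -1.e+00] F [-0.2  0.7 -1.2] gap 0.0314 gf 69.6
shift mm [-1.   1.2  4.6] units [-0.02   0.025  0.093]
```

>>> {"op": "drive_tool", "data": {"commands": [[[-0.022, 0.023, 0], [0, 0, 0]], [[0, 0, 0], [0, 0, 0]], [[0, 0, 0.04], [0, 0, 0]], [[0, 0, 0.04], [0, 0, 0]], [[0, 0, 0.03], [0, 0, 0]], [[0, 0, 0.02], [0, 0, 0]], [[0, 0, 0], [0, 0, 0]], [[0, 0, 0], [0, 0, 0]]]}}

```text
clock: 10.35
ee_pos: [0.6025, 0.1509, 0.2518]
orientation: [0.0, 0.958, 0.287, -0.0]
ft_force: [0.3, -0.7, -1.3]
finger_gap: 0.0314
gripper_force: 69.6
```

>>> {"op": "drive_tool", "data": {"commands": [[[0, 0, 0.02], [0, 0, 0]], [[0, 0, 0.02], [0, 0, 0]], [[0, 0, 0.02], [0, 0, 0]], [[0, 0, 0], [0, 0, 0]], [[0, 0, 0], [0, 0, 0]]]}}

```text
clock: 10.85
ee_pos: [0.6025, 0.1509, 0.2488]
orientation: [-0.0, 0.958, 0.287, -0.0]
ft_force: [-0.2, 0.8, -0.3]
finger_gap: 0.0316
gripper_force: 69.6
```

>>> {"op": "drive_tool", "data": {"commands": [[[0, 0, 0.02], [0, 0, 0]], [[0, 0, 0.02], [0, 0, 0]], [[0, 0, 0.02], [0, 0, 0]], [[0, 0, 0.02], [0, 0, 0]], [[0, 0, 0.02], [0, 0, 0]], [[0, 0, 0.02], [0, 0, 0]], [[0, 0, 0], [0, 0, 0]], [[0, 0, 0], [0, 0, 0]]], "squeeze": 100}}

```text
clock: 11.65
ee_pos: [0.6025, 0.1509, 0.2428]
orientation: [-0.0, 0.958, 0.287, -0.0]
ft_force: [0.2, 0.1, -1.1]
finger_gap: 0.0304
gripper_force: 99.0
```

>>> {"op": "drive_tool", "data": {"commands": [[[0, 0, 0.02], [0, 0, 0]], [[0, 0, 0.02], [0, 0, 0]], [[0, 0, 0.02], [0, 0, 0]], [[0, 0, 0.02], [0, 0, 0]], [[0, 0, 0], [0, 0, 0]]]}}

```text
clock: 12.15
ee_pos: [0.6028, 0.151, 0.2402]
orientation: [-0.0, 0.958, 0.287, 0.001]
ft_force: [-3.8, 0.3, 8.5]
finger_gap: 0.0303
gripper_force: 100.6
```

>>> {"op": "drive_tool", "data": {"commands": [[[0, 0, 0.015], [0, 0, 0]], [[0, 0, 0.015], [0, 0, 0]], [[0, 0, 0.015], [0, 0, 0]], [[0, 0, 0.015], [0, 0, 0]], [[0, 0, 0.015], [0, 0, 0]], [[0, 0, 0], [0, 0, 0]]]}}

```text
clock: 12.75
ee_pos: [0.6029, 0.151, 0.2371]
orientation: [-0.0, 0.958, 0.287, 0.001]
ft_force: [-5.1, -0.6, 14.2]
finger_gap: 0.0304
gripper_force: 100.9
```

>>> {"op": "drive_tool", "data": {"commands": [[[0, 0, 0.015], [0, 0, 0]], [[0, 0, 0.015], [0, 0, 0]], [[0, 0, 0.015], [0, 0, 0]], [[0, 0, 0], [0, 0, 0]]]}}

```text
clock: 13.15
ee_pos: [0.6029, 0.151, 0.235]
orientation: [-0.0, 0.958, 0.287, 0.001]
ft_force: [-5.9, -0.6, 15.1]
finger_gap: 0.0304
gripper_force: 101.1
```

>>> {"op": "drive_tool", "data": {"commands": [[[-0.008, -0.005, 0.015], [0, 0, 0]], [[0, 0, 0.015], [0, 0, 0]], [[0, 0, 0.015], [0, 0, 0]], [[0, 0, 0], [0, 0, 0]]]}}

```text
clock: 13.55
ee_pos: [0.6027, 0.1509, 0.233]
orientation: [-0.0, 0.958, 0.287, 0.002]
ft_force: [-4.2, -0.4, 15.5]
finger_gap: 0.0302
gripper_force: 101.2
```

>>> {"op": "drive_tool", "data": {"commands": [[[0, 0, 0.015], [0, 0, 0]], [[0, 0, 0.015], [0, 0, 0]], [[0, 0, 0], [0, 0, 0]]]}}

```text
clock: 13.85
ee_pos: [0.6027, 0.1509, 0.2315]
orientation: [-0.0, 0.958, 0.287, 0.001]
ft_force: [-4.9, -0.9, 15.9]
finger_gap: 0.0303
gripper_force: 101.2
```

>>> {"op": "drive_tool", "data": {"commands": [[[0, 0, 0.012], [0, 0, 0]], [[0, 0, 0.012], [0, 0, 0]], [[0, 0, 0], [0, 0, 0]]]}}

```text
clock: 14.15
ee_pos: [0.6027, 0.1509, 0.2304]
orientation: [-0.0, 0.958, 0.287, 0.001]
ft_force: [-5.8, 0.1, 17.3]
finger_gap: 0.0302
gripper_force: 101.3
```

>>> {"op": "drive_tool", "data": {"commands": [[[0, 0, 0.012], [0, 0, 0]], [[0, 0, 0.012], [0, 0, 0]], [[0, 0, 0], [0, 0, 0]]]}}

```text
clock: 14.45
ee_pos: [0.6027, 0.1509, 0.2293]
orientation: [-0.0, 0.958, 0.287, 0.001]
ft_force: [-6.5, -0.8, 17.1]
finger_gap: 0.0308
gripper_force: 101.3
```

>>> {"op": "drive_tool", "data": {"commands": [[[0, 0, 0.012], [0, 0, 0]], [[0, 0, 0], [0, 0, 0]]]}}

```text
clock: 14.65
ee_pos: [0.6027, 0.1509, 0.2287]
orientation: [-0.0, 0.958, 0.287, 0.001]
ft_force: [-6.0, -0.3, 17.7]
finger_gap: 0.0307
gripper_force: 101.4
```

>>> {"op": "drive_tool", "data": {"commands": [[[0, 0, 0.012], [0, 0, 0]], [[0, 0, 0], [0, 0, 0]]]}}

```text
clock: 14.85
ee_pos: [0.6027, 0.1509, 0.228]
orientation: [-0.0, 0.958, 0.287, 0.001]
ft_force: [-5.4, -0.7, 18.1]
finger_gap: 0.0307
gripper_force: 101.4
```

>>> {"op": "drive_tool", "data": {"commands": [[[0, 0, 0.012], [0, 0, 0]], [[0, 0, 0], [0, 0, 0]]]}}

```text
clock: 15.05
ee_pos: [0.6027, 0.1508, 0.2279]
orientation: [-0.001, 0.958, 0.287, 0.001]
ft_force: [-7.8, -1.4, 20.3]
finger_gap: 0.0305
gripper_force: 101.7
```

>>> {"op": "drive_tool", "data": {"commands": [[[0, 0, 0.01], [0, 0, 0]], [[0, 0, 0], [0, 0, 0]]]}}

```text
clock: 15.25
ee_pos: [0.6027, 0.1508, 0.2278]
orientation: [-0.001, 0.958, 0.287, 0.002]
ft_force: [-9.4, -2.0, 25.0]
finger_gap: 0.0305
gripper_force: 102.2
```

The position has stopped and the force is rising, so it has bottomed. A little more for a firm seat.

>>> {"op": "drive_tool", "data": {"commands": [[[0, 0, 0.012], [0, 0, 0]], [[0, 0, 0], [0, 0, 0]]]}}

```text
clock: 15.45
ee_pos: [0.6027, 0.1507, 0.2277]
orientation: [-0.001, 0.958, 0.287, 0.002]
ft_force: [-11.8, -1.8, 28.8]
finger_gap: 0.0305
gripper_force: 102.7
```

>>> {"op": "drive_tool", "data": {"commands": [[[0, 0, 0.008], [0, 0, 0]], [[0, 0, 0], [0, 0, 0]], [[0, 0, 0], [0, 0, 0]]]}}

```text
clock: 15.75
ee_pos: [0.6027, 0.1507, 0.2276]
orientation: [-0.001, 0.958, 0.287, 0.002]
ft_force: [-13.0, -2.4, 32.5]
finger_gap: 0.0304
gripper_force: 103.0
```

Relax the preload before releasing, so the fingers don't drop onto the plate.

>>> {"op": "drive_tool", "data": {"commands": [[[0, 0, -0.03], [0, 0, 0]], [[0, 0, -0.03], [0, 0, 0]], [[0, 0, -0.02], [0, 0, 0]], [[0, 0, 0], [0, 0, 0]], [[0, 0, 0], [0, 0, 0]]]}}

```text
clock: 16.25
ee_pos: [0.6026, 0.1511, 0.2279]
orientation: [0.0, 0.958, 0.287, 0.001]
ft_force: [2.3, 0.9, 3.9]
finger_gap: 0.0308
gripper_force: 100.1
```

Open to about 51 mm.

>>> {"op": "drive_tool", "data": {"commands": [[[0, 0, 0], [0, 0, 0]], [[0, 0, 0], [0, 0, 0]], [[0, 0, 0], [0, 0, 0]], [[0, 0, 0], [0, 0, 0]], [[0, 0, 0], [0, 0, 0]], [[0, 0, 0], [0, 0, 0]]], "grip": 0.6}}

```text
clock: 16.85
ee_pos: [0.6019, 0.1509, 0.2274]
orientation: [0.0, 0.958, 0.287, -0.0]
ft_force: [0.7, 0.2, -0.3]
finger_gap: 0.0509
gripper_force: 0.0
```

>>> {"op": "drive_tool", "data": {"commands": [[[0, 0, -0.1], [0, 0, 0]], [[0, 0, -0.3], [0, 0, 0]], [[0, 0, -0.6], [0, 0, 0]], [[0, 0, -0.8], [0, 0, 0]], [[-0.5, 0.6, -0.6], [0, 0, 0]], [[-0.5, 0.6, -0.4], [0, 0, 0]], [[-0.5, 0.6, 0], [0, 0, 0]], [[-0.5, 0.6, 0], [0, 0, 0]], [[0, 0, 0], [0, 0, 0]], [[0, 0, 0], [0, 0, 0]], [[0, 0, 0], [0, 0, 0]]]}}

```text
clock: 17.95
ee_pos: [0.5847, -0.0031, 0.368]
orientation: [-0.0, 0.958, 0.288, 0.0]
ft_force: [0.8, 0.6, 0.3]
finger_gap: 0.0509
gripper_force: 0.0
```

```bash
python3 - <<'E'
from h import *
from bench import manip
from scipy.optimize import least_squares
for n,dz in(("scene",-.0017),("top",.0011)):
    c=manip.camera(n);W=world(c).reshape(-1,3)
    for k,p in dict(new=(.603,.1513),done=(.5595,.2184),small=(.4862,-.1783)).items():
        d=np.hypot(W[:,0]-p[0],W[:,1]-p[1]);s=W[d<.009][:,2];print(n,k,(s.mean()+dz).round(4),s.std().round(4))
    if n=="scene": cv2.imwrite("pics/s3.png",cv2.resize(c["frame"][90:260,130:430,::-1],None,fx=2.6,fy=2.6))
togo([0.6,.15,.3])
E
```

```text
scene new 0.0703 0.0008
scene done 0.0701 0.0009
scene small 0.0523 0.001
top new nan nan
top done nan nan
top small 0.0522 0.0014
t 18.05 pos [ 0.5847 -0.0026  0.3675] yaw_y -56.48 z [-1.e-04  4.e-04 -1.e+00] F [-0.4 -0.9 -0.1] gap 0.0513 gf 0.0
shift mm [  97.  -118.7   67.6] units [ 1.94  -2.375  1.352]<stdin>:7: RuntimeWarning: Mean of empty slice.
  ret = ret.dtype.type(ret / rcount)
  ret = _var(a, axis=axis, dtype=dtype, out=out, ddof=ddof,
  arrmean = um.true_divide(arrmean, div, out=arrmean,
  ret = ret.dtype.type(ret / rcount)
```

View pics/s3.png

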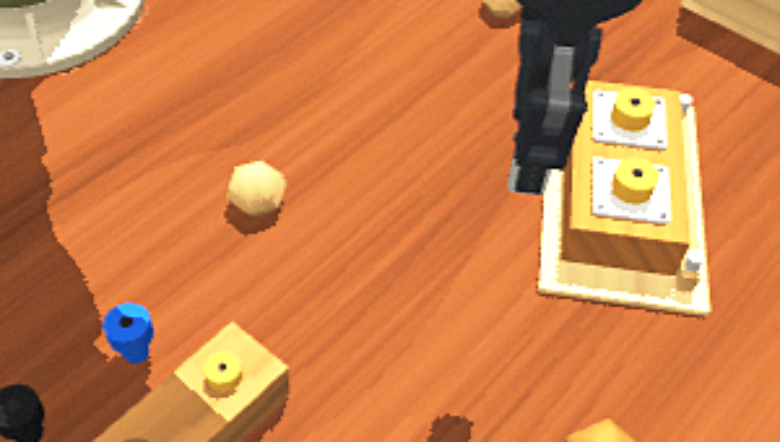

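The bushing at (635,180) stands level with the pressed reference at (633,110): 70.3 mm against 70.1 mm. The small one at (222,372) hasn't moved, and the gripper is clear.

```bash
python3 -c "
from bench import manip
print(manip.sign_off())"
```

```text
the job is handed in; nothing more can be done
None
```

The larger bushing is pressed home in the jig's empty bore: its head is level with the already-pressed bushing to within measurement error, and I estimate it bore on the seat plate with about 14 N (limit 35 N). The small bushing is still in the rack, the gripper is clear, and I handed the job in at about 18 s of the 72 s; sign-off gave no verdict.

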